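# Feed a row of reagent packs into the analyser

## Task

Three white reagent packs stand one behind the other in front of the white analyser's infeed lane. Push the row from its rear end, all three together, into the lane until the front pack is home against the end stop and the three stand square in a straight, closed-up row. Keep them upright on the bench and do not let the row buckle or come apart on the way.

Things in the scene. Friction and masses are not known exactly. Their poses are not given: they have to be found in the camera images.
- lane: infeed lane of the white analyser, fixed. Origin: on the bench, mid inner face of the end stop (30 mm high); x points inward (the push direction), z up. Two rails, 24 mm high, 90 mm apart inside, run back to x=-105 mm, then flare outward to -135 mm; no floor plate. The 132 mm row is longer than the rails: when home its rear face is at x=-132 mm. It starts within 10 mm of the centre line, lead end 20 to 70 mm short of the rails.
- pack_front: white plastic block, 44 mm long (own x, along the row), 66 mm wide (y), flat ends 44 mm high, round grey cap to 57 mm, 0.12 kg, loose on the bench. Origin: centre of underside. First of the row, nearest the lane; x points to the lane. A fourth, identical pack stands apart and is not part of the job.
- pack_middle: white plastic block, 44 mm long (own x, along the row), 66 mm wide (y), flat ends 44 mm high, round grey cap to 57 mm, 0.12 kg, loose on the bench. Origin: centre of underside. Second of the row; 1 to 3 mm behind the first at the start.
- pack_rear: white plastic block, 44 mm long (own x, along the row), 66 mm wide (y), flat ends 44 mm high, round grey cap to 57 mm, 0.12 kg, loose on the bench. Origin: centre of underside. Last of the row; 1 to 3 mm behind the second at the start. Push on its rear face, 22 mm behind its origin; the bench is free for 60 mm behind it. Pushing all three takes 1 to 6 N.
Not all that is in view belongs to the job. What is shaped like the pack_rear but blue or green is not meant.

How it is judged:
By the outcome, as a careful person would: the job done as asked, in the order asked, and still so for the second after the job is handed in, with the robot touching nothing.
It also fails if it takes over 32 s, if anything falls off the work surface, if the arm or the gripper's body presses on something with over 40 N, if the wrist force passes 120 N, or if a joint passes its speed limit or range.

## Robot

A 6-joint arm with a two-finger parallel gripper is mounted at the origin on the work surface. World frame = base frame: x ahead of the robot, y to its left, z up, the work surface at z = 0. Lengths are in m, angles in degrees, forces in N, time in s.
With the tool pointing down it reaches from about 0.25 to 0.725 m from the base axis. Payload 9.7 kg.
Tool frame: the origin (TCP) lies between the finger pads; the fingertips stand 19 mm ahead of it and the grasp point (between the pads) is the TCP; z points along the fingers, y is the line along which they close (so a half turn about z gives the same grasp; the last joint's range is limited). The gripper opens to 85 mm and grips with 20 to 120 N. Pads are 22 mm wide; open, the fingers measure 114 mm over their backs; the gripper's body (76 mm by 85 mm) begins 54 mm behind the grasp point. The pads swing forward as they close: fully open they stand 13 mm farther back than shut.
Start: joints at [68.87, 4.979, 10.078, 95.1, 0, 90], TCP at [0.198, 0.513, 0.25] pointing down, gripper open.
Joint ranges: [-179.16, 179.16], [-48.56, 103.87], [-65.8, 70.77], [-126.05, 130.52], [-82.76, 87.17], [-180, 180]. Speed limits (degrees/s): [127.2, 127.2, 147.25, 180, 180, 180].

## Interface

Orientations are given as [roll, pitch, yaw] about the fixed x, y, z axes, in that order (R = Rz(yaw) Ry(pitch) Rx(roll)).
In Python, from workcell import telemetry, camera, calibration, workorder gives the robot as it stands.
- The arm moves only by the tool play_rows, never from a script. Its argument "increments" is a list of rows, each a list of 3 entries, a list of its own where there are three numbers: the shift along the tool's x, y, z in mm, then the turn, a rotation vector about the tool's x, y, z in degrees, then the closure, from 0 (fully open) to 1 (shut). In form: [[[x, y, z], [ax, ay, az], jaw], ...]. A call has 1 to 20 rows; each row is the pose to reach, as a shift and turn from the pose commanded when the call began, along the tool's axes at that moment; what a row does not reach only later rows make up. A row lasts 1/10 s, in which the tool goes at most 50 mm and 8.59 degrees, less where a joint would pass 70% of its speed; a pose out of reach is approached as far as the arm can. A call with a gripper value outside its range is refused whole. The fingers move at their own pace and stop on an object; "grip_force" is the grip in N (left out, the last holds). Time passes only in rows, so rows that repeat a pose let the fingers close. It gives the time, the measured TCP pose, the force, the opening and the grip force at its end, in the units of the state.
- telemetry.get_obs(): the state, without advancing time (a new reading comes with each control period).
- camera(name): name is "scene" or "side" or "wrist"; returns (picture, depth): 480x640x3 uint8, red, green, blue; 480x640 float32, m along the optical axis (not along the pixel's ray), 0 where there is no reading.
- calibration(name): a dict with "vertical_fov" (degrees; the focal length in pixels is half the picture's height over the tangent of half this angle, whatever the lens; pixels are square), "cx", "cy" (the principal point, pixels), "rvec" (rotation vector, rad) and "tvec" (3), from world to camera coordinates, as OpenCV has them; the wrist camera has in their place "hand_eye" (4x4, takes a point from camera to tool coordinates, whose origin is the TCP and whose axes are the flange's). Camera axes: x right, y down, z forward; pixel columns grow to the right and rows downward; lengths in m; the calibration is good to about 2 mm. The wrist camera is an equidistant fisheye: a pixel r from the principal point sees the ray r / f radians off the axis. A picture is of the moment at which its call begins: read the wrist's pose just before it. calibration takes no time and is no camera call.
- workorder.job_done(): hands the job in; it is judged then, once.
The state is a dict: "time": time; "q": joint angles; "qd": joint speeds; "joint_efforts": joint torques, N m; "ee_pos": TCP position; "tcp_rot": TCP orientation; "wrist_force": force on the tool from outside, world axes, zero at the start; "torque": the same for the moment, N m; "opening": finger opening in m; "grasp_force": force on a finger pad.
Only numpy, scipy, OpenCV 4.12 (cv2) and the standard library are available. Lean on these libraries where they do the work, as an engineer would, in place of code of your own. Each camera call takes 0.05 s, during which the arm holds its last target. There are 200 camera calls.

## Working session

There is one attempt and no reset: what is moved stays moved. The work goes in short steps, Python scripts to look and compute and a tool call to move; the robot and the scene stay as the last step left them, time stands still between calls to the robot, and variables do not carry over. Pictures are saved under pics/ and viewed, at most 10 in all, crops included, and the job is handed in when it is done.

Besides the shell and the picture viewer there is one more tool, called after "Call:" as name([rows], argument=value, ...), one row to a line, values as JSON. play_rows: Moves the arm, as the interface text tells. Its arguments: {"type":"object","properties":{"increments":{"type":"array"},"grip_force":{"type":"number"}},"required":["increments"]}

```bash
mkdir -p pics; cat > h.py <<'E'
import numpy as np, cv2
from workcell import telemetry, camera, calibration, workorder
def snap(n,f):
    im,d=camera(n); cv2.imwrite(f'pics/{f}.png',im[:,:,::-1]); np.save(f'pics/{f}.npy',d); return im,d
def pw(n,d):
    """world points for all pixels"""
    c=calibration(n); f=240/np.tan(np.radians(c['vertical_fov'])/2)
    v,u=np.mgrid[0:480,0:640]
    P=np.stack([(u-c['cx'])/f*d,(v-c['cy'])/f*d,d],-1)
    R=cv2.Rodrigues(np.array(c['rvec'],float))[0]
    return (P-np.array(c['tvec']))@R
E
python3 - <<'E'
from h import *
o=telemetry.get_obs(); print(o['time'],o['ee_pos'],o['tcp_rot'])
for n in('scene','side'): snap(n,n+'1'); print(calibration(n))
E
```

```text
0.0 [0.19818487 0.5128186  0.2495762 ] [-1.79922058e+02 -7.32547627e-04  1.58869464e+02]
{'vertical_fov': 42.59551229795357, 'cx': 325.0378341912624, 'cy': 235.79103649153055, 'rvec': array([ 1.02341283,  2.49471264, -0.96160067]), 'tvec': array([ 0.46149838, -0.22939302,  1.23061139])}
{'vertical_fov': 46.641316856064236, 'cx': 316.4922932394878, 'cy': 248.56107468274072, 'rvec': array([ 1.25656796, -2.05379818,  1.07357129]), 'tvec': array([0.20131394, 0.35766757, 0.32753014])}
```

View pics/scene1.png

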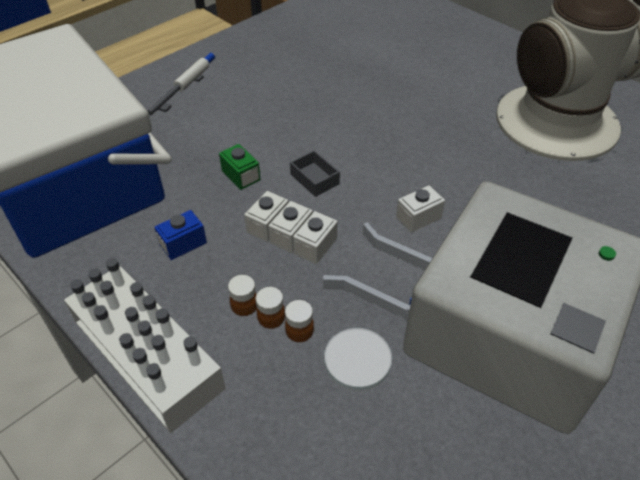

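View pics/side1.png

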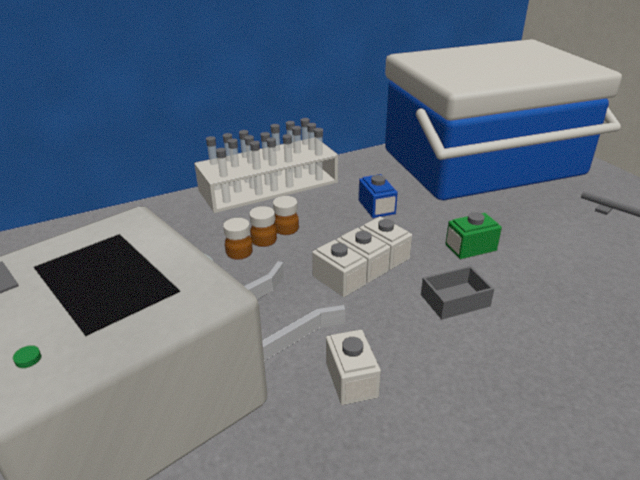

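Scene view: the white row has caps at (265,202), (290,213) and (315,224). The front pack is the one at (315,237), nearest the rails, whose mouths are at (367,230) and (325,282). The lone white pack at (421,207) stands apart, so it is the fourth and not part of the job. The blue (181,234) and green (240,165) packs are decoys too. Next I'll measure and confirm with a crop.

```bash
python3 - <<'E'
from h import *
im=cv2.imread('pics/scene1.png'); 
cv2.imwrite('pics/c1.png',cv2.resize(im[150:330,220:460],None,fx=3.3,fy=3.3,interpolation=cv2.INTER_CUBIC))
for n,box in(('scene',(220,460,150,330)),('side',(220,420,200,360))):
    d=np.load(f'pics/{n}1.npy'); P=pw(n,d); im=cv2.imread(f'pics/{n}1.png')
    u0,u1,v0,v1=box
    for p in ([(265,202),(290,213),(315,224),(421,196),(280,240),(367,228),(427,262),(325,278),(410,306)] if n=='scene' else [(386,225),(364,237),(340,250),(352,346),(280,266),(340,310)]):
        print(n,p,P[p[1],p[0]].round(4))
    Q=P[v0:v1,u0:u1].reshape(-1,3); 
    T=Q[(abs(Q[:,2]-.044)<.006)]; print(len(T))
    # bird's-eye height map
    A=np.zeros((600,600),np.uint8)
    P2=P.reshape(-1,3); ok=(d.ravel()>0)
    x=((P2[:,0]-.25)/.0008).astype(int); y=((P2[:,1]+.2)/.0008).astype(int)
print(calibration('wrist'))
E
```

```text
scene (265, 202) [ 0.6022 -0.1851  0.0586]
scene (290, 213) [ 0.5895 -0.1397  0.0574]
scene (315, 224) [ 0.5765 -0.0962  0.0553]
scene (421, 196) [ 0.4087 -0.0206  0.0546]
scene (280, 240) [ 0.6165 -0.1362  0.0173]
scene (367, 228) [ 0.5013 -0.0527  0.0229]
scene (427, 262) [0.485  0.0594 0.0189]
scene (325, 278) [ 0.6227 -0.0271  0.0229]
scene (410, 306) [0.6263 0.1308 0.1108]
3855
side (386, 225) [ 0.5933 -0.1859  0.0565]
side (364, 237) [ 0.5795 -0.1409  0.0575]
side (340, 250) [ 0.5683 -0.0967  0.0565]
side (352, 346) [ 0.4018 -0.0203  0.0565]
side (280, 266) [ 0.6155 -0.027   0.0229]
side (340, 310) [ 0.4946 -0.0567  0.0223]
3564
{'vertical_fov': 65.70646984690485, 'cx': 317.8667748729215, 'cy': 242.88232681033503, 'hand_eye': array([[-7.14838500e-04, -9.55499104e-01, -2.94993137e-01,
         7.49792330e-02],
       [ 9.99999694e-01, -5.89282019e-04, -5.14519904e-04,
         8.70841315e-05],
       [ 3.17789156e-04, -2.94993414e-01,  9.55499233e-01,
        -1.21959121e-01],
       [ 0.00000000e+00,  0.00000000e+00,  0.00000000e+00,
         1.00000000e+00]])}
```

View pics/c1.png

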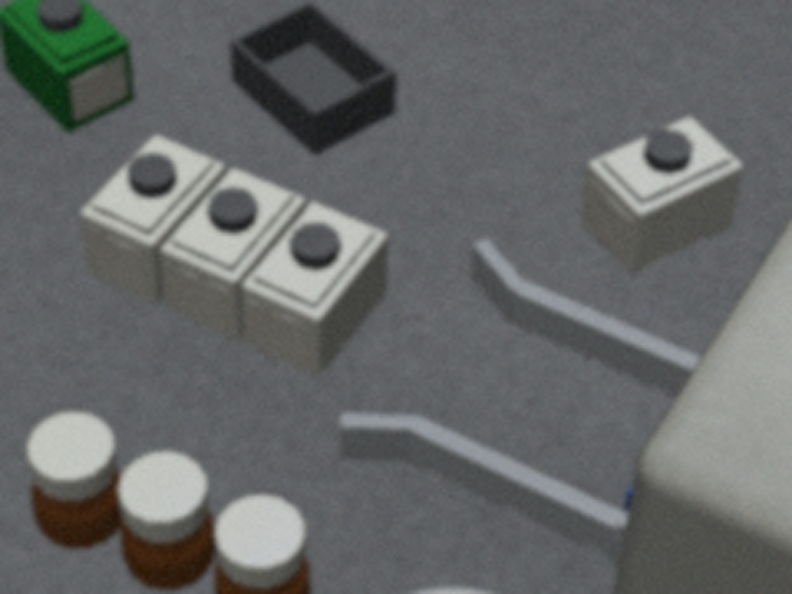

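The crop confirms the row of three white packs, with the front pack facing the flared rails. The lone white pack is at crop (665,190). The two fixed cameras disagree by about 7 mm in x, so I'll check with the wrist camera, after checking the analyser's height for clearance.

```bash
python3 - <<'E'
from h import *
P=pw('scene',np.load('pics/scene1.npy'))
for p in [(485,195),(430,260),(412,340),(420,290),(560,220),(600,360),(570,400)]: print(p,P[p[1],p[0]].round(3))
P=pw('side',np.load('pics/side1.npy'))
for p in [(140,220),(250,320),(225,290),(100,280),(255,370)]: print(p,P[p[1],p[0]].round(3))
E
```

```text
(485, 195) [0.438 0.101 0.16 ]
(430, 260) [0.481 0.062 0.023]
(412, 340) [0.634 0.148 0.058]
(420, 290) [0.63  0.143 0.159]
(560, 220) [0.404 0.199 0.159]
(600, 360) [0.563 0.344 0.159]
(570, 400) [0.584 0.342 0.092]
(140, 220) [0.593 0.146 0.16 ]
(250, 320) [0.402 0.09  0.139]
(225, 290) [0.428 0.103 0.161]
(100, 280) [0.494 0.204 0.163]
(255, 370) [0.403 0.09  0.073]
```

Call:
play_rows([
  [[0, 0, -50], [0, 0, 0], 0.3],
  [[-45, -35, -50], [0, 0, 8], 0.4],
  [[-90, -70, -50], [0, 0, 16], 0.5],
  [[-135, -104, -50], [0, 0, 24], 0.6],
  [[-180, -139, -50], [0, 0, 32], 0.6],
  [[-225, -173, -50], [0, 0, 40], 0.6],
  [[-270, -208, -50], [0, 0, 48], 0.6],
  [[-315, -243, -50], [0, 0, 54], 0.6],
  [[-360, -278, -50], [0, 0, 54], 0.6],
  [[-405, -312, -50], [0, 0, 54], 0.6],
  [[-450, -347, -50], [0, 0, 54], 0.6],
  [[-495, -382, -50], [0, 0, 54], 0.6],
  [[-530, -410, -50], [0, 0, 54], 0.6],
  [[-559, -431, -50], [0, 0, 54], 0.6],
  [[-559, -431, -50], [0, 0, 54], 0.6],
  [[-559, -431, -50], [0, 0, 54], 0.6],
  [[-559, -431, -50], [0, 0, 54], 0.6],
  [[-559, -431, -50], [0, 0, 54], 0.6],
])

```text
time: 1.9
ee_pos: [0.5639, -0.0898, 0.3003]
tcp_rot: [-180.0, -0.0, 104.9]
wrist_force: [-0.3, -0.3, -0.8]
opening: 0.0344
grasp_force: 0.0
```

```bash
python3 - <<'E'
from h import *
import json
o=telemetry.get_obs(); print(o['time'],o['ee_pos'],o['tcp_rot'],o['q'],o['qd'],o['opening'],o['wrist_force'])
json.dump([list(map(float,o['ee_pos'])),list(map(float,o['tcp_rot']))],open('pics/w1.json','w'))
snap('wrist','w1')
E
```

```text
1.9 [ 0.56391737 -0.0898484   0.30025446] [-1.79977057e+02 -2.62028378e-02  1.04883531e+02] [-9.05960584e+00  9.50315116e+00  2.07075306e+01  1.01235982e+02
  1.46369859e-02  6.60568544e+01] [ 1.06935001 -1.23338871 -0.36734073 -0.12799867 -0.02765346 -0.09886158] 0.034351663356797096 [-0.31686661 -0.31730667 -0.75576547]
```

View pics/w1.png

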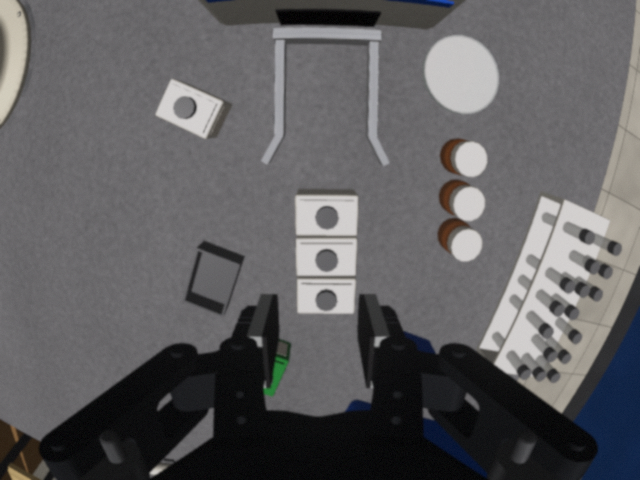

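Wrist view: the row's caps are at (326,300), (326,260) and (327,217). The rail mouths are at (266,162) and (385,162), and the end stop is at row 34, cols 274–381. I'll make metric orthophotos at the pack-top and rail-top heights.

```bash
cat >> h.py <<'E'
from scipy.spatial.transform import Rotation as Ro
def project(Pw,pos,rpy):
    c=calibration('wrist'); H=np.array(c['hand_eye']); f=240/np.tan(np.radians(c['vertical_fov'])/2)
    R=Ro.from_euler('xyz',rpy,degrees=True)
    pt=R.inv().apply(Pw-np.array(pos)); pc=(pt-H[:3,3])@H[:3,:3]
    r=np.hypot(pc[:,0],pc[:,1]); k=f*np.arctan2(r,pc[:,2])/np.maximum(r,1e-9)
    return c['cx']+k*pc[:,0],c['cy']+k*pc[:,1]
A=np.radians(105); O=np.array([.564,-.09]); EX=np.array([np.cos(A),np.sin(A)]); EY=np.array([np.sin(A),-np.cos(A)])
def ortho(im,pos,rpy,z,s0=-110,t0=-70,W=760,Hh=280,k=2):
    v,u=np.mgrid[0:Hh,0:W]; s=(s0+u/k)/1e3; t=(t0+v/k)/1e3
    P=np.concatenate([O+s[...,None]*EX+t[...,None]*EY,np.full(s.shape+(1,),z)],-1).reshape(-1,3)
    x,y=project(P,pos,rpy)
    return cv2.remap(im,x.reshape(s.shape).astype(np.float32),y.reshape(s.shape).astype(np.float32),cv2.INTER_CUBIC)
E
python3 - <<'E'
from h import *
import json
p,r=json.load(open('pics/w1.json')); im=cv2.imread('pics/w1.png')
cv2.imwrite('pics/o1.png',np.vstack([ortho(im,p,r,.044),ortho(im,p,r,.024)]))
E
```

```text
(no output)
```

View pics/o1.png

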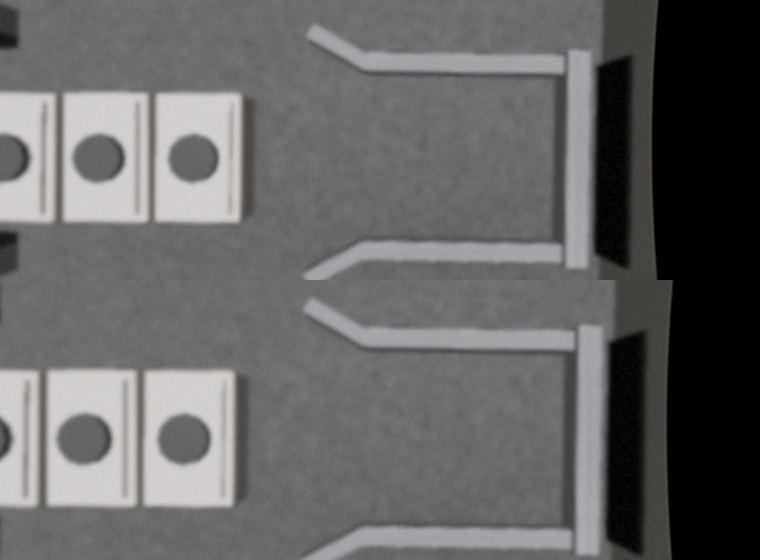

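```bash
python3 - <<'E'
from h import *
import json
p,r=json.load(open('pics/w1.json')); im=cv2.cvtColor(cv2.imread('pics/w1.png'),cv2.COLOR_BGR2GRAY)
k=4;s0,t0=-130,-70
def edge(z,sr,tr,axis,sign,name):
    G=ortho(im,p,r,z,s0,t0,1320,640,k).astype(float); G=cv2.GaussianBlur(G,(0,0),2.5)
    a=[int((x-s0)*k) for x in sr]; b=[int((x-t0)*k) for x in tr]
    S=G[b[0]:b[1],a[0]:a[1]]
    g=sign*np.gradient(S,axis=axis)
    i=g.argmax(axis=axis); j=np.arange(len(i))
    if axis==0: pts=(s0+(a[0]+j)/k, t0+(b[0]+i)/k)
    else: pts=(t0+(b[0]+j)/k, s0+(a[0]+i)/k)
    m=np.median(pts[1]); c=np.polyfit(pts[0],pts[1],1)
    for _ in range(3):
        res=pts[1]-np.polyval(c,pts[0]); ok=abs(res)<max(.3,1.5*np.median(abs(res))); c=np.polyfit(pts[0][ok],pts[1][ok],1)
    xm=pts[0].mean(); print(name,'slope deg %.2f at %.0f: %.2f  res %.2f n%d'%(np.degrees(np.arctan(c[0])),xm,np.polyval(c,xm),res[ok].std(),ok.sum()))
edge(.024,(82,165),(-45,-30),0,-1,'railL inner'); edge(.024,(82,165),(47,62),0,1,'railR inner')
edge(.030,(165,190),(-25,45),1,1,'stop')
for n,a in(('front',-28),('mid',-75),):
    edge(.044,(a,a+35),(-32,-15),0,1,n+' L'); edge(.044,(a,a+35),(33,50),0,-1,n+' R')
edge(.044,(-115,-88),(-32,-15),0,1,'rear L')
edge(.044,(6,15),(-15,33),1,-1,'front face')
E
```

```text
railL inner slope deg 0.94 at 123: -36.00  res 0.13 n331
railR inner slope deg 1.00 at 123: 53.77  res 0.15 n278
stop slope deg -1.11 at 10: 176.43  res 0.11 n271
front L slope deg -0.14 at -11: -23.82  res 0.11 n132
front R slope deg 0.72 at -11: 40.98  res 0.15 n140
mid L slope deg -0.01 at -58: -24.18  res 0.11 n115
mid R slope deg 0.61 at -58: 40.86  res 0.06 n140
rear L slope deg 1.52 at -102: -24.02  res 0.08 n108
front face slope deg -0.52 at 9: 10.52  res 0.08 n192
```

Call:
play_rows([
  [[-40, 2, 0], [0, 0, 0.9], 0.6],
  [[-80, 4, 0], [0, 0, 0.9], 0.6],
  [[-120, 7, 0], [0, 0, 0.9], 0.6],
  [[-160, 8.7, 0], [0, 0, 0.9], 0.6],
  [[-160, 8.7, 0], [0, 0, 0.9], 0.6],
  [[-160, 8.7, 40], [0, 0, 0.9], 0.6],
  [[-160, 8.7, 80], [0, 0, 0.9], 0.6],
  [[-160, 8.7, 120], [0, 0, 0.9], 0.6],
  [[-160, 8.7, 160], [0, 0, 0.9], 0.6],
  [[-160, 8.7, 200], [0, 0, 0.9], 0.6],
  [[-160, 8.7, 230], [0, 0, 0.9], 0.6],
  [[-160, 8.7, 255], [0, 0, 0.9], 0.6],
  [[-160, 8.7, 270], [0, 0, 0.9], 0.6],
  [[-160, 8.7, 276], [0, 0, 0.9], 0.6],
  [[-160, 8.7, 276], [0, 0, 0.9], 0.6],
  [[-160, 8.7, 276], [0, 0, 0.9], 0.6],
])

```text
time: 3.55
ee_pos: [0.6145, -0.2428, 0.026]
tcp_rot: [179.9, 0.1, 104.0]
wrist_force: [-0.6, 0.2, 0.1]
opening: 0.0339
grasp_force: 0.0
```

```bash
cat > chk.py <<'E'
from h import *
import sys,json
o=telemetry.get_obs(); p=np.array(o['ee_pos']); d=p[:2]-O
print(o['time'],p,o['tcp_rot'],'s,t',1e3*d@EX,1e3*d@EY,o['opening'],o['wrist_force'])
json.dump([list(map(float,p)),list(map(float,o['tcp_rot']))],open(f'pics/{sys.argv[1]}.json','w'))
snap('wrist',sys.argv[1])
E
python3 chk.py w2
```

```text
3.55 [ 0.61453234 -0.24284779  0.0259587 ] [1.79901287e+02 6.86376792e-02 1.03994571e+02] s,t -160.71836066940213 9.250573302694086 0.03391451187934318 [-0.5773255   0.20930109  0.11034475]
```

View pics/w2.png

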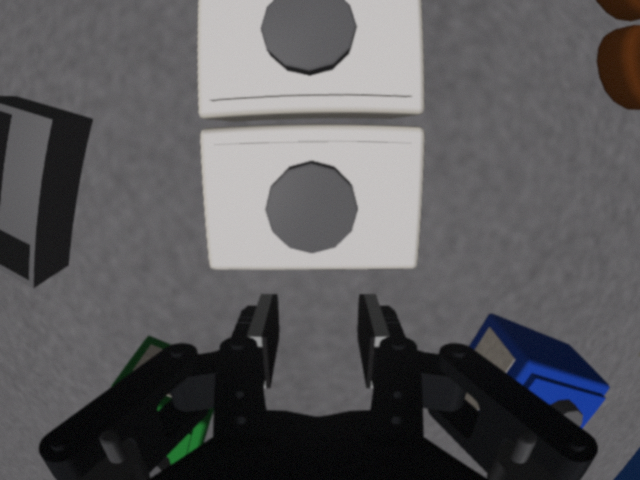

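The tool is behind the rear pack (rear edge at row 268, cols 208–416) and the fingers straddle col 319, about 2 mm right of centre. The tool is nearly square to the pack. I'll make a gentle first push and then check.

Call:
play_rows([
  [[8, -1.2, 0], [0, 0, 0], 0.6],
  [[15, -1.5, 0], [0, 0, 0], 0.6],
  [[18, -1.5, 0], [0, 0, 0], 0.6],
  [[20, -1.6, 0], [0, 0, 0], 0.6],
  [[22, -1.6, 0], [0, 0, 0], 0.6],
  [[24, -1.6, 0], [0, 0, 0], 0.6],
  [[26, -1.7, 0], [0, 0, 0], 0.6],
  [[28, -1.7, 0], [0, 0, 0], 0.6],
  [[30, -1.8, 0], [0, 0, 0], 0.6],
  [[32, -1.8, 0], [0, 0, 0], 0.6],
  [[35, -1.9, 0], [0, 0, 0], 0.6],
  [[38, -2, 0], [0, 0, 0], 0.6],
  [[42, -2, 0], [0, 0, 0], 0.6],
  [[46, -2.1, 0], [0, 0, 0], 0.6],
  [[51, -2.2, 0], [0, 0, 0], 0.6],
  [[56, -2.3, 0], [0, 0, 0], 0.6],
  [[61, -2.4, 0], [0, 0, 0], 0.6],
  [[65, -2.5, 0], [0, 0, 0], 0.6],
  [[68, -2.5, 0], [0, 0, 0], 0.6],
  [[70, -2.5, 0], [0, 0, 0], 0.6],
])

```text
time: 5.6
ee_pos: [0.5944, -0.1753, 0.0244]
tcp_rot: [180.0, 0.0, 104.0]
wrist_force: [0.1, -2.6, 1.9]
opening: 0.0344
grasp_force: 1.5
```

```bash
python3 chk.py w3; python3 - <<'E'
from h import *
snap('scene','s3')
a=cv2.resize(cv2.imread('pics/s3.png')[170:330,230:430],(400,320),interpolation=cv2.INTER_CUBIC)
b=cv2.resize(cv2.imread('pics/w3.png'),(400,300))
cv2.imwrite('pics/m3.png',np.hstack([a[:300],b]))
E
```

```text
5.6 [ 0.59439602 -0.17533557  0.02435893] [1.79997755e+02 7.16806404e-03 1.03976864e+02] s,t -90.29490305258679 7.2738302228412515 0.03442662343018613 [ 0.07517807 -2.61631763  1.90387572]
```

View pics/m3.png

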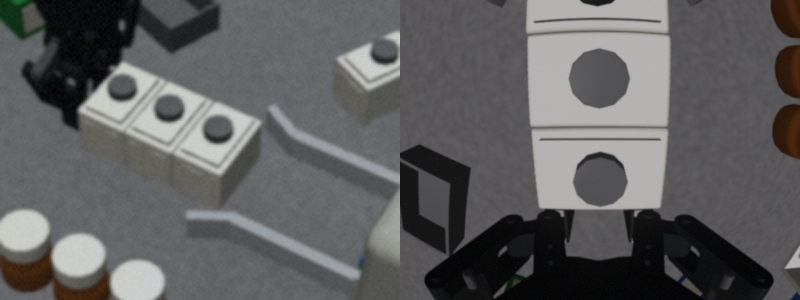

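The row is closed up and straight, with the gaps gone and both fingers evenly on the rear face at 2.6 N. Continuing.

Call:
play_rows([
  [[3, 0, 0], [0, 0, 0], 0.6],
  [[7, -0.1, 0], [0, 0, 0], 0.6],
  [[12, -0.2, 0], [0, 0, 0], 0.6],
  [[18, -0.2, 0], [0, 0, 0], 0.6],
  [[24, -0.3, 0], [0, 0, 0], 0.6],
  [[30, -0.4, 0], [0, 0, 0], 0.6],
  [[36, -0.4, 0], [0, 0, 0], 0.6],
  [[42, -0.5, 0], [0, 0, 0], 0.6],
  [[48, -0.6, 0], [0, 0, 0], 0.6],
  [[54, -0.7, 0], [0, 0, 0], 0.6],
  [[60, -0.8, 0], [0, 0, 0], 0.6],
  [[66, -0.8, 0], [0, 0, 0], 0.6],
  [[72, -0.9, 0], [0, 0, 0], 0.6],
  [[78, -1, 0], [0, 0, 0], 0.6],
  [[84, -1, 0], [0, 0, 0], 0.6],
  [[90, -1.1, 0], [0, 0, 0], 0.6],
  [[95, -1.2, 0], [0, 0, 0], 0.6],
  [[99, -1.2, 0], [0, 0, 0], 0.6],
  [[102, -1.2, 0], [0, 0, 0], 0.6],
  [[104, -1.2, 0], [0, 0, 0], 0.6],
])

```text
time: 7.7
ee_pos: [0.5681, -0.0747, 0.0243]
tcp_rot: [-180.0, 0.0, 104.0]
wrist_force: [-0.2, -2.4, -0.6]
opening: 0.0338
grasp_force: 0.8
```

```bash
python3 chk.py w4; python3 - <<'E'
from h import *
snap('scene','s4')
a=cv2.resize(cv2.imread('pics/s4.png')[180:330,260:460],(400,300),interpolation=cv2.INTER_CUBIC)
b=cv2.resize(cv2.imread('pics/w4.png'),(400,300))
cv2.imwrite('pics/m4.png',np.hstack([a,b]))
E
```

```text
7.7 [ 0.56810721 -0.07473796  0.02426879] [-1.79995991e+02  8.15918885e-04  1.03974774e+02] s,t 13.678971607955994 7.917366239882564 0.033795119150422534 [-0.24703265 -2.36815988 -0.64572714]
```

View pics/m4.png

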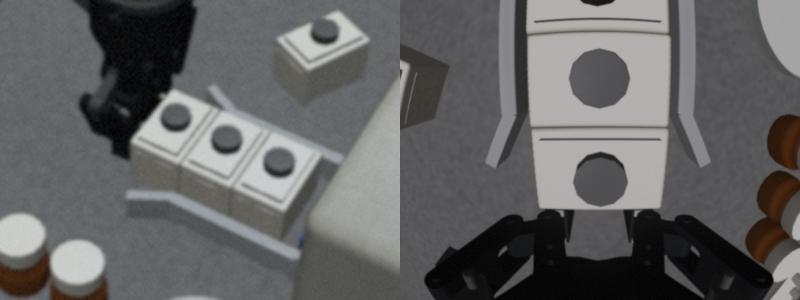

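Row straight, closed and centred between the rails. I'll finish slowly, watching the force.

Call:
play_rows([
  [[3, 0, 0], [0, 0, 0], 0.6],
  [[6, 0, 0], [0, 0, 0], 0.6],
  [[9, -0.1, 0], [0, 0, 0], 0.6],
  [[11, -0.1, 0], [0, 0, 0], 0.6],
  [[13, -0.2, 0], [0, 0, 0], 0.6],
  [[14, -0.2, 0], [0, 0, 0], 0.6],
  [[15, -0.2, 0], [0, 0, 0], 0.6],
])

```text
time: 8.5
ee_pos: [0.5644, -0.0604, 0.0244]
tcp_rot: [180.0, 0.0, 104.0]
wrist_force: [0.8, -3.0, 1.0]
opening: 0.0341
grasp_force: 1.2
```

Call:
play_rows([
  [[0.7, 0, 0], [0, 0, 0], 0.6],
  [[1.4, 0, 0], [0, 0, 0], 0.6],
  [[2, 0, 0], [0, 0, 0], 0.6],
])

```text
time: 8.8
ee_pos: [0.564, -0.0586, 0.0244]
tcp_rot: [180.0, 0.0, 104.0]
wrist_force: [0.1, -3.5, 0.3]
opening: 0.0341
grasp_force: 1.4
```

Call:
play_rows([
  [[0.5, 0, 0], [0, 0, 0], 0.6],
  [[1, 0, 0], [0, 0, 0], 0.6],
])

```text
time: 9.0
ee_pos: [0.5637, -0.0576, 0.0244]
tcp_rot: [180.0, 0.0, 104.0]
wrist_force: [1.5, -4.1, 1.8]
opening: 0.0339
grasp_force: 1.5
```

Call:
play_rows([
  [[0.5, 0, 0], [0, 0, 0], 0.6],
  [[1, 0, 0], [0, 0, 0], 0.6],
])

```text
time: 9.2
ee_pos: [0.5635, -0.0566, 0.0244]
tcp_rot: [180.0, 0.0, 104.0]
wrist_force: [0.2, -2.6, 2.2]
opening: 0.0345
grasp_force: 1.5
```

Call:
play_rows([
  [[0.5, 0, 0], [0, 0, 0], 0.6],
  [[1, 0, 0], [0, 0, 0], 0.6],
])

```text
time: 9.4
ee_pos: [0.5632, -0.0556, 0.0244]
tcp_rot: [180.0, 0.0, 104.0]
wrist_force: [1.0, -3.9, 2.2]
opening: 0.0341
grasp_force: 1.6
```

Call:
play_rows([
  [[0.5, 0, 0], [0, 0, 0], 0.6],
  [[1, 0, 0], [0, 0, 0], 0.6],
])

```text
time: 9.6
ee_pos: [0.563, -0.0548, 0.0244]
tcp_rot: [180.0, 0.0, 104.0]
wrist_force: [1.9, -6.5, 1.0]
opening: 0.034
grasp_force: 3.3
```

Call:
play_rows([
  [[0.4, 0, 0], [0, 0, 0], 0.6],
  [[0.4, 0, 0], [0, 0, 0], 0.6],
])

```text
time: 9.8
ee_pos: [0.563, -0.0548, 0.0244]
tcp_rot: [180.0, 0.1, 104.0]
wrist_force: [1.7, -6.7, 1.9]
opening: 0.0341
grasp_force: 3.3
```

Call:
play_rows([
  [[0.4, 0, 0], [0, 0, 0], 0.6],
  [[0.4, 0, 0], [0, 0, 0], 0.6],
])

```text
time: 10.0
ee_pos: [0.5631, -0.0547, 0.0244]
tcp_rot: [180.0, 0.1, 103.9]
wrist_force: [2.9, -8.0, 0.9]
opening: 0.0342
grasp_force: 4.3
```

TCP has stopped and force is building, so the front pack is home. One last light press, then straight back, up, and an overview check.

Call:
play_rows([
  [[0.6, 0, 0], [0, 0, 0], 0.6],
  [[0.6, 0, 0], [0, 0, 0], 0.6],
  [[-1, 0, 0], [0, 0, 0], 0.6],
  [[-6, 0, 0], [0, 0, 0], 0.6],
  [[-15, 0, 0], [0, 0, 0], 0.6],
  [[-28, 0, 0], [0, 0, 0], 0.6],
  [[-35, 0, 0], [0, 0, 0], 0.6],
  [[-35, 0, -30], [0, 0, 0], 0.6],
  [[-35, 0, -70], [0, 0, 0], 0.6],
  [[-35, 0, -115], [0, 0, 0], 0.6],
  [[-35, 0, -160], [0, 0, 0], 0.6],
  [[-35, 0, -205], [0, 0, 0], 0.6],
  [[-35, 0, -245], [0, 0, 0], 0.6],
  [[-35, 0, -276], [0, 0, 0], 0.6],
  [[-35, 0, -276], [0, 0, 0], 0.6],
  [[-35, 0, -276], [0, 0, 0], 0.6],
  [[-35, 0, -276], [0, 0, 0], 0.6],
])

```text
time: 11.7
ee_pos: [0.571, -0.0881, 0.2988]
tcp_rot: [-179.9, -0.0, 104.0]
wrist_force: [-0.1, 0.2, -0.8]
opening: 0.0346
grasp_force: 0.0
```

```bash
python3 chk.py w5; python3 - <<'E'
from h import *
import json
p,r=json.load(open('pics/w5.json')); im=cv2.imread('pics/w5.png')
cv2.imwrite('pics/o5.png',np.vstack([ortho(im,p,r,.044),ortho(im,p,r,.024)]))
E
```

```text
11.7 [ 0.57101188 -0.08808949  0.29884109] [-1.79895464e+02 -4.95772784e-02  1.03950799e+02] s,t 0.030606834818634354 7.267436689181628 0.0345553267491487 [-0.07946159  0.21209788 -0.7566691 ]
```

View pics/o5.png

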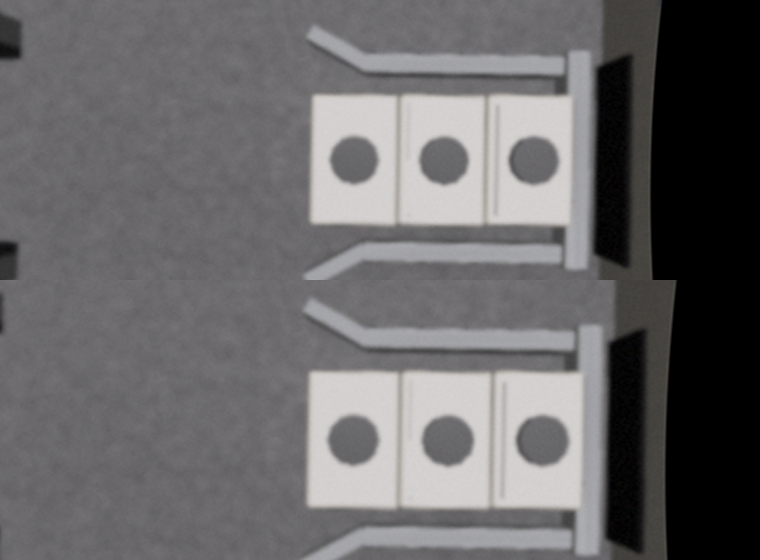

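The row is home: front face on the stop (u≈572), rear face at u≈311 (s≈45 mm, 131–132 mm from the stop). It is closed up, straight, square and centred between the rails. Handing in.

```bash
python3 -c "
from h import *
print(workorder.job_done())"
```

```text
the job is handed in; nothing more can be done
None
```

I pushed all three packs together into the lane until the front one stopped against the end stop; the row ended straight, square and closed up with the arm clear, and I handed the job in after about 12 of the 32 s.

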